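# Index the crampon-sharpening turntable to its next hole

### The job

The crampon points at this station are filed: with your fingertips, press the black cap of the rotary table's index plunger in, turn the table clockwise (seen from above) to the next hole, let the plunger spring fully back out so that it locks the table there, and take your hand away. Go one hole only and not past it, do not pinch the plunger, and leave the loose gear on the bench where it lies.

Things in the scene. Friction and masses are not known exactly. Their poses are not given: they have to be found in the camera images.
- index_table (a joint): angle of the turning part of the rotary table about its upright axis, rad: 0 at the start, where the plunger stands in one of 8 equally spaced holes (one hole = 0.785 rad); grows as the table turns clockwise seen from above. Stiff bearing: about 0.12 N m to turn it (1.2 N at the plunger), and it stays where it is left. Locked in a hole it has about 0.01 rad of play.
- plunger (a joint): how far the index plunger is pressed in (straight down), m: 0 fully out, 0.011 bottomed; its spring takes 4 N to start, 9.5 N at the bottom. In a hole it locks the table; from about 0.007 in the table is free. Let go between holes, it stays about 0.007 in, riding on the ring, and springs out by itself when the table comes within about 0.04 rad of a hole, which centres the table.
- plunger_top (a point): centre of the top of the plunger's black mushroom cap: a level disc 30 mm across, 88 mm above the bench when out, 10 mm thick, 100 mm from the table's axis. It goes round with the table and down as it is pressed; a finger pressing on it carries it along by friction (coefficient 0.45 or more). Below it is a steel sleeve 20 to 27 mm across on a lug of the faceplate.
- table_center (a point): point on the table's upright turning axis at the top of the dark steel faceplate (166 mm across), 56 mm above the bench; its x axis points from the axis to the plunger and turns with the table, z is up. A crampon's front section is clamped upside down on the faceplate, points up, the highest 86 mm above the bench.
- rotary_base: grey cast base of the rotary table with the steel ring that has the 8 holes, bolted to the bench, does not turn; 236 mm across (feet to 290 mm), ring's top 42 mm above the bench; origin on the turning axis at bench height, x axis towards the hole in which the plunger stands at the start
- beech_box: loose beech box with a sliding lid, 120 x 70 x 48 mm, origin at the centre of its underside, x along its length
- carabiner: loose red aluminium carabiner lying flat, about 103 x 63 x 12 mm, origin on the bench at its middle, x along its length
- adjust_bar: loose stainless crampon adjustment bar with a row of holes, 150 x 18 x 4 mm, one end turned up 14 mm, origin at the centre of its underside, x along its length
- lamp_clip: loose black silicone helmet lamp clip, 46 x 18 x 19 mm, origin at the centre of its underside, x along its length
- pulley: loose chrome pulley lying flat, 74 x 54 x 29 mm, origin at the underside on the sheave's axis, x towards its eye
- wax_tin: loose round aluminium tin, 71 mm across, 27 mm high, origin at the centre of its underside
- mill_file: loose flat file with a wooden handle, 330 mm long, 26 mm wide and high, origin on the bench near its middle, x towards the tip

How it is judged:
By the outcome, as a careful person would: the job done as asked, in the order asked, and still so for the second after the job is handed in, with the robot touching nothing.
It also fails if it takes over 38 s, if anything falls off the work surface, if the arm or the gripper's body presses on something with over 40 N, if the wrist force passes 120 N, or if a joint passes its speed limit or range.

### The arm

A 6-joint arm with a two-finger parallel gripper is mounted at the origin on the work surface. World frame = base frame: x ahead of the robot, y to its left, z up, the work surface at z = 0. Lengths are in m, angles in rad, forces in N, time in s.
With the tool pointing down it reaches from about 0.225 to 0.875 m from the base axis. Payload 3.4 kg.
Tool frame: the origin (TCP) lies midway between the tips of the shut fingers; the grasp point (between the pads) lies 19 mm behind it (manip.grip_point_offset is the distance from the TCP to the grasp point, in m); x points along the fingers, y is the direction in which the jaws open and shut, and the axes are right-handed (so a half turn about x gives the same grasp; the last joint's range is limited). The gripper opens to 85 mm and grips with 20 to 120 N. Pads are 22 mm wide; open, the fingers measure 114 mm over their backs; the gripper's body (76 mm by 85 mm) begins 54 mm behind the grasp point. The pads swing forward as they close: fully open they stand 13 mm farther back than shut.
Start: joints at [-1.399, 0.276, 1.505, -0, 1.361, -0.121], TCP at [0.166, -0.551, 0.231] pointing down, gripper open.
Joint ranges: [-2.89, 2.89], [-0.75, 2.08], [0.22, 2.7], [-1.18, 4.32], [0.11, 2.71], [-2.7, 2.7]. Speed limits (rad/s): [2.57, 2.57, 3.14, 3.14, 3.14, 3.14].

### API

Orientations are given as a unit quaternion [w, x, y, z].
In Python, from rig import manip gives the robot as it stands.
- The arm moves only by the shell command python3 -m crank 'ROWS' [FORCE]. ROWS is a JSON object of lists of equal length, an entry for each row: "grip": the opening, from 0 (shut) to 1 (fully open); "slide": the shift along the world's x, y, z in cm, a list of three; "roll": the turn about the world's z in degrees. In form: {"grip": [grip, ...], "slide": [[dx, dy, dz], ...], "roll": [roll, ...]}. A call has 1 to 20 rows; each row is the pose to reach, as a shift and turn from the pose commanded when the call began; what a row does not reach only later rows make up. A row lasts 1/10 s, in which the tool goes at most 50 mm and 8.59 degrees, less where a joint would pass 70% of its speed; a pose out of reach is approached as far as the arm can. A call with a gripper value outside its range is refused whole. The fingers move at their own pace and stop on an object; FORCE is the grip in N (left out, the last holds). Time passes only in rows, so rows that repeat a pose let the fingers close. It gives the time, the measured TCP pose, the force and the opening at its end, in the units of the state.
- manip.get_state(): the state, without advancing time (a new reading comes with each control period).
- manip.get_image(name): name is "scene" or "top" or "wrist"; returns a dict with "frame" (400x640x3 uint8, red, green, blue), "K" (3x3 intrinsics, pixels), "distortion" ([k1, k2, p1, p2, k3] as OpenCV has them; the pictures are not rectified), "R" (3x3) and "t" (3): a world point X has camera coordinates R X + t. Camera axes: x right, y down, z forward; pixel columns grow to the right and rows downward; lengths in m; the calibration is good to about 2 mm. A picture is of the moment at which its call begins. There is no depth.
- manip.sign_off(): hands the job in, once; it reports no verdict.
The state is a dict: "clock": time; "qpos": joint angles; "qd": joint speeds; "effort": joint torques, N m; "position": TCP position; "ee_rot": TCP orientation; "contact_force": force on the tool from outside, world axes, zero at the start; "moment": the same for the moment, N m; "width": finger opening in m.
Only numpy, scipy, OpenCV 4.12 (cv2) and the standard library are available. Lean on these libraries where they do the work, as an engineer would, in place of code of your own. Each camera call takes 0.05 s, during which the arm holds its last target. There are 200 camera calls.

## Working session

There is one attempt and no reset: what is moved stays moved. The work goes in short steps, Python scripts to look and compute and a shell command to move; the robot and the scene stay as the last step left them, time stands still between calls to the robot, and variables do not carry over. Pictures are saved under pics/ and viewed, on a budget of 10 in all, crops included, one or two more only if the job needs it, and the job is handed in when it is done.

```bash
mkdir -p pics; cat > h.py <<'E'
import numpy as np, cv2
from rig import manip
def ray(im,uv):
    p=cv2.undistortPoints(np.array([[uv]],float),np.array(im["K"]),np.array(im["distortion"]))[0,0]
    R=np.array(im["R"]);t=np.array(im["t"])
    return -R.T@t, R.T@np.array([p[0],p[1],1])
def onplane(im,uv,z):
    c,d=ray(im,uv); return c+d*(z-c[2])/d[2]
def proj(im,X):
    R=np.array(im["R"]);r,_=cv2.Rodrigues(R)
    return cv2.projectPoints(np.array([X],float).reshape(-1,1,3),r,np.array(im["t"]),np.array(im["K"]),np.array(im["distortion"]))[0][:,0]
E
python3 - <<'E'
from h import *
import pickle
d={n:manip.get_image(n) for n in("top","scene")}
pickle.dump(d,open("im0.pkl","wb"))
for n in d: cv2.imwrite(f"pics/{n}0.png",d[n]["frame"][:,:,::-1])
print(manip.get_state())
E
```

```text
{'clock': 0.1, 'qpos': array([-1.39900720e+00,  2.76501351e-01,  1.50600546e+00,  1.32674466e-05,
        1.36074035e+00, -1.20998437e-01]), 'qd': array([ 3.86696806e-05, -2.67164471e-03, -3.38274144e-03, -3.69843607e-05,
        9.96310453e-04, -3.88376443e-04]), 'effort': array([ 1.07447551e-03, -4.17699301e+01, -2.46404582e+01, -2.01407242e-04,
        5.71025404e-03,  7.70411447e-06]), 'position': array([ 0.16587429, -0.55004675,  0.230544  ]), 'ee_rot': array([-0.1025608 , -0.69953289, -0.10373056,  0.69955342]), 'contact_force': array([-0.0422302 ,  0.18846011,  0.25929522]), 'moment': array([ 0.02353415, -0.00799785, -0.02761211]), 'width': 0.0855888481294811}
```

View pics/top0.png

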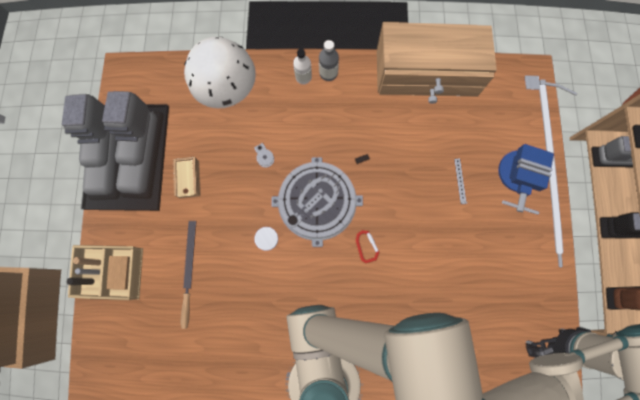

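View pics/scene0.png

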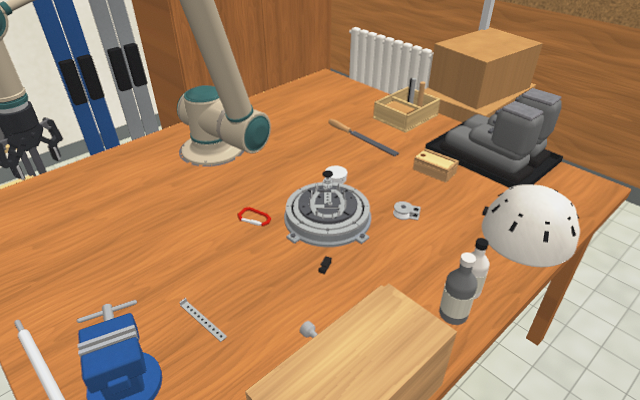

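The top view shows the rotary table centred near (317,201) with the black cap near (292,220). In the scene view the cap is near (327,174). Next I'll refine both positions.

```bash
python3 - <<'E'
from h import *
import pickle
d=pickle.load(open("im0.pkl","rb"))
t=d["top"];s=d["scene"]
def blob(im,u,v,r,th):
    g=im["frame"][v-r:v+r+1,u-r:u+r+1].max(2); m=(g<th).astype(np.uint8)
    n,l,st,c=cv2.connectedComponentsWithStats(m)
    return [(tuple(c[i]+[u-r,v-r]),st[i,2:]) for i in range(1,n) if st[i,4]>8]
bt=blob(t,292,220,10,55);bs=blob(s,327,174,10,55);print(bt,bs)
for b,_ in bt: print(onplane(t,b,.086))
for b,_ in bs: print(onplane(s,b,.086))
print(onplane(t,(317,201),.045))
g=cv2.GaussianBlur(cv2.cvtColor(t["frame"],cv2.COLOR_RGB2GRAY),(3,3),0)
# grey (unsaturated) mask of table
hsv=cv2.cvtColor(t["frame"],cv2.COLOR_RGB2HSV); m=((hsv[...,1]<60)).astype(np.uint8)
m[:, :265]=0;m[:,372:]=0;m[:150]=0;m[252:]=0
m=cv2.morphologyEx(m,cv2.MORPH_OPEN,cv2.getStructuringElement(cv2.MORPH_ELLIPSE,(21,21)))
c=max(cv2.findContours(m,0,1)[0],key=cv2.contourArea);e=cv2.fitEllipse(c);print(e,onplane(t,e[0],.03),onplane(t,e[0],.04))
c1=-np.array(t["R"]).T@t["t"];print(c1)
E
```

```text
[] [((np.float64(327.2325581395349), np.float64(173.5581395348837)), array([ 9,  6, 43], dtype=int32))]
[0.48453422 0.09297394 0.086     ]
[0.54737194 0.02550456 0.045     ]
((316.6186828613281, 200.71495056152344), (78.01151275634766, 78.61672973632812), 51.368648529052734) [0.55108596 0.02704354 0.03      ] [0.54919531 0.02680343 0.04      ]
[ 0.31393776 -0.0030744   1.28432394]
```

```bash
python3 -m crank '{"grip":[0,0,0,0,0,0,0,0,0,0,0,0,0,0,0,0,0,0,0,0],"slide":[[1,3,0],[3,7,0],[5,11,0],[7,15,0],[9,19,0],[11,23,0],[13,27,0],[15,31,0],[17,35,0],[19,39,0],[20,43,0],[21,47,0],[22,51,0],[23,54,0],[24,57,0],[24,59,0],[24,60,0],[24,60,0],[24,60,0],[24,60,0]],"roll":[0,0,0,0,0,0,0,0,0,0,0,0,0,0,0,0,0,0,0,0]}' 40
python3 - <<'E'
from h import *
import pickle
d={n:manip.get_image(n) for n in("wrist","top")}
pickle.dump(d,open("im1.pkl","wb"))
cv2.imwrite("pics/w1.png",d["wrist"]["frame"][:,:,::-1])
for n in d: print(-np.array(d[n]["R"]).T@d[n]["t"])
from scipy.spatial.transform import Rotation as Ro
q=manip.get_state()["ee_rot"];print(Ro.from_quat([*q[1:],q[0]]).as_matrix().round(3))
E
```

```text
clock: 2.1
position: [0.4059, 0.0485, 0.2313]
ee_rot: [-0.103, -0.7, -0.102, 0.7]
contact_force: [0.1, 0.9, 0.1]
width: 0.0002
[0.46945854 0.0664434  0.37303442]
[ 0.31393776 -0.0030744   1.28432394]
[[ 0.     0.287 -0.958]
 [-0.    -0.958 -0.287]
 [-1.     0.     0.   ]]
```

View pics/w1.png

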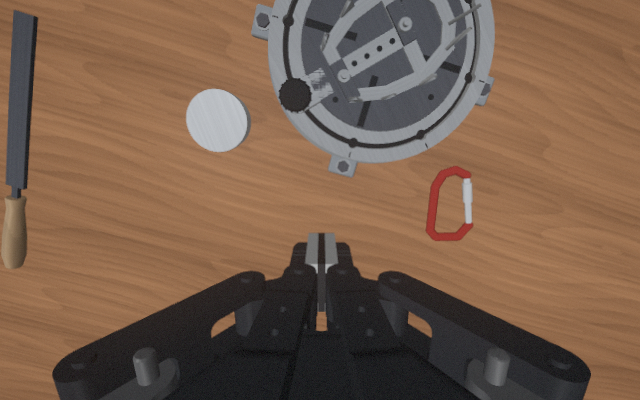

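The wrist view shows the black cap at about (295,95). The table fills the upper part of the picture and the shut fingertips are at about (321,235).

```bash
python3 - <<'E'
from h import *
import pickle
w=pickle.load(open("im1.pkl","rb"))["wrist"]
f=w["frame"]; m=(f.max(2)<60).astype(np.uint8)
m=cv2.morphologyEx(m,cv2.MORPH_OPEN,cv2.getStructuringElement(cv2.MORPH_ELLIPSE,(13,13)))
n,l,st,c=cv2.connectedComponentsWithStats(m)
for i in range(1,n):
    if st[i,1]<200: print(c[i],st[i]); P=onplane(w,c[i],.086); print(P)
hsv=cv2.cvtColor(f,cv2.COLOR_RGB2HSV)
m=(hsv[...,1]<70).astype(np.uint8); m[:, :255]=0;m[200:]=0
m=cv2.morphologyEx(m,cv2.MORPH_CLOSE,np.ones((15,15)));m=cv2.morphologyEx(m,cv2.MORPH_OPEN,cv2.getStructuringElement(cv2.MORPH_ELLIPSE,(61,61)))
c=max(cv2.findContours(m,0,1)[0],key=cv2.contourArea)[:,0]
c=c[(c[:,1]>4)]
for z in(.042,.035):
  p=np.array([onplane(w,x,z)[:2] for x in c.astype(float)])
  from scipy.optimize import least_squares as L
  r=L(lambda a:np.hypot(*(p-a[:2]).T)-a[2],[.55,.027,.118],loss="soft_l1",f_scale=.001).x
  v=P[:2]-r[:2];print(z,r,np.hypot(*v),np.degrees(np.arctan2(v[1],v[0])))
E
```

```text
[294.74004975  94.58208955] [280  78  31  34 804]
[0.484545   0.09686907 0.086     ]
0.042 [0.55596481 0.02938047 0.11923816] 0.09826240684522963 136.62107719386836
0.035 [0.55779215 0.02859871 0.12175557] 0.10012985522924107 137.01410554755958
```

```bash
python3 -m crank '{"grip":[0,0,0,0,0,0,0,0,0],"slide":[[3,2,0],[6,4,-2],[7.8,4.8,-5],[7.8,4.8,-8],[7.8,4.8,-11],[7.8,4.8,-12],[7.8,4.8,-12.5],[7.8,4.8,-12.5],[7.8,4.8,-12.5]],"roll":[0,0,0,0,0,0,0,0,0]}'
python3 - <<'E'
from h import *
import pickle
d={n:manip.get_image(n) for n in("wrist","scene")}
pickle.dump(d,open("im2.pkl","wb"))
s=d["scene"]["frame"][130:260,260:400]
s=cv2.resize(s,None,fx=3,fy=3,interpolation=cv2.INTER_CUBIC)
w=cv2.copyMakeBorder(d["wrist"]["frame"][:390,140:500],0,0,0,0,0)
cv2.imwrite("pics/c2.png",np.hstack([w,s])[:,:,::-1])
E
```

```text
clock: 3.1
position: [0.4851, 0.0973, 0.1077]
ee_rot: [0.103, 0.701, 0.103, -0.699]
contact_force: [0.6, -0.1, 0.6]
width: 0.0
```

View pics/c2.png

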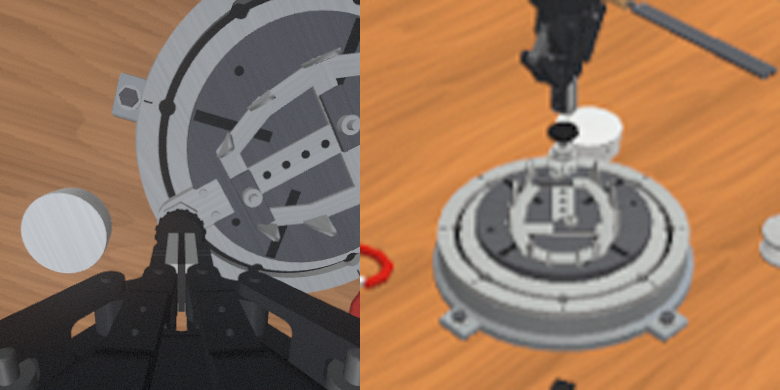

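```bash
python3 -m crank '{"grip":[0,0,0,0,0,0,0,0],"slide":[[0,0,-1],[0,0,-1.6],[0,0,-1.9],[0,0,-2.2],[0,0,-2.5],[0,0,-2.7],[0,0,-2.7],[0,0,-2.7]],"roll":[0,0,0,0,0,0,0,0]}'
python3 - <<'E'
from h import *
im=manip.get_image("wrist")
print(proj(im,[.4851,.0973,.0795]),manip.get_state()["contact_force"],manip.get_state()["moment"])
E
```

```text
clock: 4.0
position: [0.4837, 0.0977, 0.0798]
ee_rot: [-0.103, -0.699, -0.103, 0.7]
contact_force: [-2.4, 1.1, 7.2]
width: 0.0002
[[320.75329072 247.30552059]] [-1.55320714  0.59960703  8.386881  ] [ 0.09707937  0.45411151 -0.03993417]
```

```bash
python3 -m crank '{"grip":[0,0,0,0,0,0,0,0,0,0,0],"slide":[[0,0,-0.1],[0.18,0.18,-0.1],[0.37,0.37,-0.1],[0.76,0.72,-0.1],[1.3,1.15,-0.1],[1.87,1.54,-0.1],[2.47,1.89,-0.1],[2.8,2.05,-0.1],[3.09,2.2,-0.1],[3.09,2.2,-0.1],[3.09,2.2,-0.1]],"roll":[0,-1,-3,-6,-10,-14,-18,-20,-22,-22,-22]}'
cat > look.py <<'E'
from h import *
import sys,pickle
n=sys.argv[1]
d={k:manip.get_image(k) for k in("wrist","scene")}
pickle.dump(d,open(f"im{n}.pkl","wb"))
s=cv2.resize(d["scene"]["frame"][130:260,260:400],None,fx=3,fy=3,interpolation=cv2.INTER_CUBIC)
cv2.imwrite(f"pics/c{n}.png",np.hstack([d["wrist"]["frame"][:390,140:500],s])[:,:,::-1])
st=manip.get_state();print(st["position"],st["contact_force"])
E
python3 look.py 3
```

```text
clock: 5.15
position: [0.5162, 0.1202, 0.0794]
ee_rot: [-0.033, 0.707, -0.032, -0.705]
contact_force: [0.3, 1.2, 8.1]
width: -0.0003
[0.51617339 0.12016353 0.07944714] [-0.27868637  2.38724476  6.99538042]
```

View pics/c3.png

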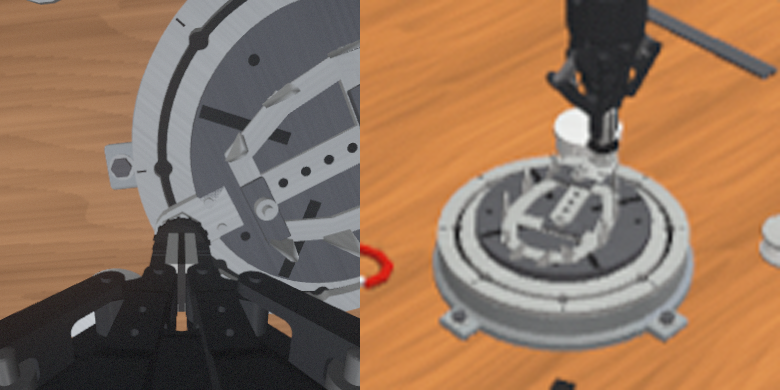

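The table follows the finger: it has turned about 22°, and the cap is under the tips at (181,235). I'll continue to just short of one hole.

```bash
python3 -m crank '{"grip":[0,0,0,0,0,0,0,0,0,0],"slide":[[0.32,0.13,0],[0.64,0.26,0],[1.3,0.48,0],[1.97,0.66,0],[2.4,0.73,0],[2.8,0.79,0],[3.17,0.84,0],[3.5,0.87,0],[3.5,0.87,0],[3.5,0.87,0]],"roll":[-2,-4,-8,-12,-14,-16,-19,-21,-21,-21]}'
python3 look.py 4
```

```text
clock: 6.25
position: [0.5518, 0.1283, 0.0796]
ee_rot: [-0.161, 0.69, -0.16, -0.687]
contact_force: [0.6, 0.0, 6.7]
width: 0.0003
[0.55174823 0.12829042 0.07966657] [0.79200331 0.61214418 7.70342397]
```

View pics/c4.png

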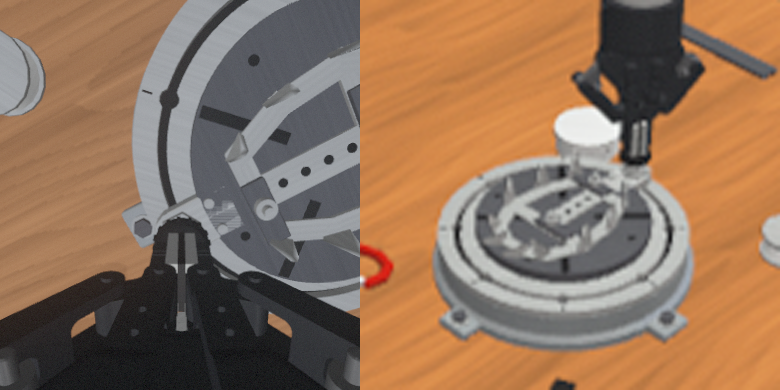

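The faceplate looks the same in the tool frame as before, so it followed the finger. I'll measure its angle from a faceplate hole, at crop pixel (239,71) in image 2 and (254,60) in image 4.

```bash
python3 - <<'E'
from h import *
import pickle
def feats(n,pts):
    w=pickle.load(open(f"im{n}.pkl","rb"))["wrist"]; g=w["frame"].max(2).astype(float); o=[]
    for u,v in pts:
        u+=140; k=255-g[v-9:v+10,u-9:u+10]; k=np.clip(k-np.median(k)-20,0,None); y,x=np.mgrid[-9:10,-9:10]
        o.append(onplane(w,(u+(k*x).sum()/k.sum(),v+(k*y).sum()/k.sum()),.056)[:2])
    return np.array(o)
A=feats(2,[(239,71),(236,222)]);
for n in(3,4):
  B=feats(n,[(254,60),(245,236)])
  c=np.array([.556,.0285]);an=lambda P:np.degrees(np.arctan2(*(P-c).T[::-1]))
  dl=lambda P:np.degrees(np.arctan2(*(P[1]-P[0])[::-1]))
  print(n,A,B,an(A)-an(B),dl(A)-dl(B))
E
```

```text
3 [[0.58755586 0.08996676]
 [0.49400855 0.05910668]] [[0.60947417 0.07279323]
 [0.51132185 0.08087155]] [23.1895858  23.25585132] -337.0378617102525
4 [[0.58755586 0.08996676]
 [0.49400855 0.05910668]] [[0.62222119 0.05074353]
 [0.53342723 0.09340256]] [44.25782973 44.54592616] -316.0820316239551
```

The table has turned about 44.3° (0.773 rad), which is inside the capture range. I'll lift straight up.

```bash
python3 -m crank '{"grip":[0,0,0,0,0,0,0,0,0,0,0],"slide":[[0,0,0.2],[0,0,0.4],[0,0,0.7],[0,0,1],[0,0,1.5],[0,0,2.5],[0,0,4],[0,0,6],[-2,0,9],[-5,0,12],[-8,-3,14]],"roll":[0,0,0,0,0,0,0,0,0,0,0]}'
python3 -m crank '{"grip":[0,0,0,0],"slide":[[-2,-3,0],[-2,-4,0],[-2,-4,0],[-2,-4,0]],"roll":[0,0,0,0]}'
python3 look.py 5
```

```text
clock: 7.45
position: [0.4697, 0.0999, 0.2204]
ee_rot: [-0.16, 0.69, -0.159, -0.688]
contact_force: [0.1, -0.6, 0.3]
width: 0.0002
clock: 7.85
position: [0.4504, 0.0585, 0.2183]
ee_rot: [-0.161, 0.689, -0.16, -0.689]
contact_force: [-1.2, -0.3, -0.5]
width: -0.0001
[0.45046964 0.05880988 0.21797825] [-0.14435012 -1.24577415 -0.50223581]
```

View pics/c5.png

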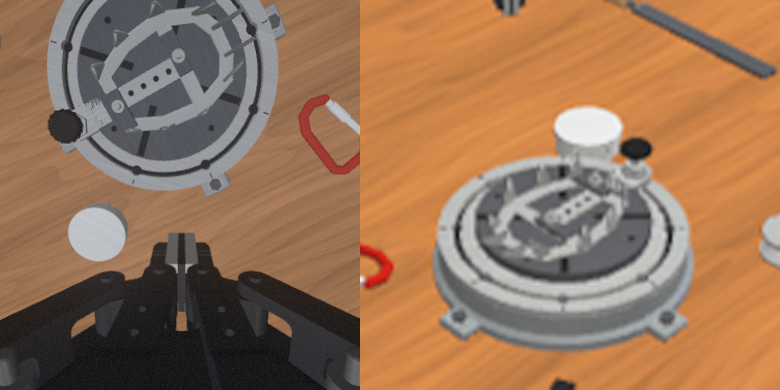

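The hand is clear of the table. The cap is at (66,126) in the wrist crop and (637,148) in the scene crop. I'll triangulate its height against the start and measure its angle.

```bash
python3 - <<'E'
from h import *
import pickle
def cen(im,u,v,r,k,th=60):
    m=np.zeros((400,640),np.uint8); m[v-r:v+r,u-r:u+r]=im["frame"][v-r:v+r,u-r:u+r].max(2)<th
    if k>1:m=cv2.morphologyEx(m,cv2.MORPH_OPEN,cv2.getStructuringElement(cv2.MORPH_ELLIPSE,(k,k)))
    n,l,st,c=cv2.connectedComponentsWithStats(m); return c[1+st[1:,4].argmax()]
def tri(a,b,pa,pb):
    A,B=[];
def tri(L):
    M=np.zeros((3,3));y=np.zeros(3)
    for im,p in L:
        c,d=ray(im,p);d/=np.linalg.norm(d);Q=np.eye(3)-np.outer(d,d);M+=Q;y+=Q@c
    return np.linalg.solve(M,y)
s0=pickle.load(open("im0.pkl","rb"))["scene"];w1=pickle.load(open("im1.pkl","rb"))["wrist"];d5=pickle.load(open("im5.pkl","rb"))
s5,w5=d5["scene"],d5["wrist"]
a=tri([(s0,cen(s0,327,174,10,1)),(w1,cen(w1,295,95,30,13))])
us,vs=260+(637-360)//3,130+148//3
p,q=cen(s5,us,vs,9,1),cen(w5,206,126,30,13)
b=tri([(s5,p),(w5,q)])
print(p,q,"start",a,"now",b,"dz",b[2]-a[2])
c=np.array([.556,.0285]);A=lambda v:np.degrees(np.arctan2(v[1]-c[1],v[0]-c[0]))
print(A(a)-A(b),"scene row if out / 7mm in at now xy:",proj(s5,[*b[:2],.085]),proj(s5,[*b[:2],.078]))
P0=onplane(w1,cen(w1,295,95,30,13),.086);P5=onplane(w5,q,.086);print(P5,A(P0)-A(P5),2*np.degrees(np.arcsin(np.hypot(*(P5-P0)[:2])/.2)))
E
```

```text
[351.5  179.24] [204.9434629  125.48174323] start [0.48372478 0.09594114 0.08464184] now [0.55268296 0.12546902 0.08513274] dz 0.0004908948392858964
45.022433646450494 scene row if out / 7mm in at now xy: [[351.8308096  179.13441945]] [[351.72946385 181.12977697]]
[0.55312453 0.12610813 0.086     ] 44.576905865682605 43.772170801454436
```

```bash
python3 -c "
from rig import manip
print(manip.sign_off())"
```

```text
the job is handed in; nothing more can be done
None
```

I turned the table clockwise by one hole, and the plunger sprang back out there. I pressed the cap down about 8 mm with the shut fingertips at about 8 N, without pinching it. I carried it round by friction, lifted straight up and backed away, then handed the job in at about 8 s.

**Last checks:**
- **Angle:** the cap triangulated at 45.0° from its start position. Two rougher single-view estimates gave 43.8° and 44.6°.
- **Plunger:** the cap's height matched the start within 0.5 mm. If it were still riding on the ring, it would sit about 7 mm lower.
- **Loose gear:** nothing I did went near it, and the wax tin and carabiner look unmoved in the last views. I did not measure each item.
- **Hand:** it is clear of everything, about 0.22 m above the bench. The wrist force reads 1 to 1.5 N, close to the up-to-0.9 N it showed in free air.

I did not test the lock by nudging the table.

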